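# Clear the bookend and close up the row of card boxes

## Robot

A 7-joint arm with a two-finger parallel gripper is mounted at the origin on the work surface. World frame = base frame: x ahead of the robot, y to its left, z up, the work surface at z = 0. Lengths are in m, angles in rad, forces in N, time in s.
With the tool pointing down it reaches from about 0.35 to 0.9 m from the base axis. Payload 8.1 kg.
Tool frame: the origin (TCP) lies at the very end of the fingers, on their centre line; the grasp point (between the pads) lies 19 mm behind it; z points along the fingers, y is the line along which they close (so a half turn about z gives the same grasp; the last joint's range is limited). The gripper opens to 92 mm and grips with 3 to 60 N. Pads are 19 mm wide; open, the fingers measure 130 mm over their backs; the gripper's body (75 mm by 190 mm) begins 47 mm behind the grasp point.
Start: joints at [-1.313, 0.434, 0.025, 1.573, -0.012, 1.134, -0.075], TCP at [0.221, 0.585, 0.227] pointing down, gripper open.
Joint ranges: [-2.62, 2.62], [-0.44, 2.09], [-1.27, 1.32], [0.08, 2.57], [-1.32, 4.46], [0.12, 2], [-2.74, 2.74]. Speed limits (rad/s): [2.22, 2.22, 3.01, 3.01, 3.14, 3.14, 3.14].

## Interface

Orientations are given as a rotation vector (axis times angle).
In Python, from cell import observe, get_image, sign_off, find_in, trace, place_of gives the robot as it stands. The module is installed in compiled form; this text tells all that it offers.
- The arm moves only by the shell command python3 -m handwheel 'ROWS' [OPENING] [FORCE]. ROWS is JSON, a list of rows, each a list of 6 numbers: the shift along the tool's x, y, z each as a share of 0.02 m, from -1 to 1, then the turn, a rotation vector about the tool's x, y, z each as a share of 4 degrees, from -1 to 1. A call has 1 to 8 rows; each row shifts and turns the commanded pose from where the row before left it, along the tool's axes as they then stand; what a row does not reach is not made up. A row lasts 1/12 s, in which the tool goes at most 41.7 mm and 7.16 degrees, less where a joint would pass 70% of its speed; a pose out of reach is approached as far as the arm can. A call with a number of a shift or a turn outside -1 to 1 is refused whole. A call with a gripper value outside its range is refused whole. OPENING is the opening, from 0 (shut) to 1 (fully open), set as the call begins (- or left out, the last holds). The fingers move at their own pace and stop on an object; FORCE is the grip in N (left out, the last holds). Time passes only in rows, so rows that do not move let the fingers close. It gives the time, the measured TCP pose, the force, the opening and the grip force at its end, in the units of the state.
- observe(): the state, without advancing time (a new reading comes with each control period).
- get_image(name): name is "side" or "top"; returns a dict with "image" (480x640x3 uint8, red, green, blue), "fx", "fy", "cx", "cy" (pixels), "position" and "orientation" of the camera in the world. Camera axes: x right, y down, z forward; pixel columns grow to the right and rows downward; lengths in m; the calibration is good to about 2 mm. A picture is of the moment at which its call begins. There is no depth.
- sign_off(): hands the job in; it is judged then, once.
Trained networks look in the newest picture that a camera, given by its name, has taken for a name from the list of things; names that differ only in an ending like _2 or _b are one class to them, and where a whole thing is asked for, a point or a joint stands for the part that bears it (a point fixed in the world has none). Each returns a list of dicts, best first, with "score" (0 to 1); they miss things now and then, are a little off and sometimes report something else, mostly with a low value. They report only what shows in the picture. A call takes as long as a camera call. They do not tell look-alikes from the thing itself.
- find_in(label, camera): "rect" ([centre column, centre row, width, height] as shares, 0 to 1, of the picture: columns of its width, rows of its height, round what is visible of it).
- trace(label, camera): "region" (480x640 bool, what is visible of it) and "rect" ([centre column, centre row, width, height] as shares, 0 to 1, of the picture: columns of its width, rows of its height, round what is visible of it).
- place_of(label, camera): "point" ([column, row] as shares, 0 to 1, of the picture: columns of its width, rows of its height: a listed point, or the origin of a listed thing).
The state is a dict: "clock": time; "joints": joint angles; "dq": joint speeds; "joint_efforts": joint torques, N m; "position": TCP position; "ee_rot": TCP orientation; "force": force on the tool from outside, world axes, zero at the start; "ft_torque": the same for the moment, N m; "width": opening from 0.0 (shut) to 1.0 (fully open); "gripper_force": force on a finger pad.
Only numpy, scipy, OpenCV 4.12 (cv2) and the standard library are available. Lean on these libraries where they do the work, as an engineer would, in place of code of your own. Each camera call takes 0.05 s, during which the arm holds its last target. There are 200 camera calls.

## Task

A bookend has been left standing in the middle of the row of card boxes on the low steel shelf. Lift it out and stand it upright on the felt mat, then push the boxes along the shelf, gently, until the whole row is closed up and you feel it press firmly against the sprung stop hidden inside the covered end bay. Leave the row standing there, do not crush or topple the boxes, and leave the other things on the table alone.

Things in the scene. Friction and masses are not known exactly. Their poses are not given: they have to be found in the camera images.
- lane: Low steel shelf fixed to the table. Origin on the table, on the lane's centre line; its +y axis runs along the lane towards the covered bay. Deck top at z = 5 mm, from y = -265 (open end) to +305 mm. Two side rails, tops at z = 30 mm, inner faces at x = -58 and +58 mm.
- bay: Covered end bay, grey steel, same origin and axes as the lane: 148 mm wide, top at z = 119 mm, from its open mouth at y = 140 to its closed end at y = 309 mm. Hidden inside, a sprung rubber buffer stops the row: its face is at y = 200 to 240 mm, different each time; it yields 0.4 mm per N, 15 mm at most. Press it with at least 3 N for 0.2 s, never over 25 N.
- box_a: Grey card box nearest the bay, standing at the bay's mouth. 110 mm across the lane (its x), 60 mm along the lane (its y), 80 mm high. Origin: centre of underside. About 0.3 kg (0.18 to 0.42); it drags by roughly 1 to 3 N when pushed along the deck.
- box_b: Second grey card box, same size, weight range and drag as the first; a gap of 5 to 35 mm separates the two at the start.
- box_c: Third grey card box, same size, weight range and drag, at the open end of the lane, beyond the bookend. Its outer (-y) face is the one to push; all three boxes then slide together.
- bookend: Dark steel L-shaped bookend, 0.45 kg, standing in the lane between box_b and box_c. Foot 100 mm (its x) by 60 (its y) by 6 mm; origin: centre of the foot's underside. Upright plate 100 mm wide, 10 mm thick, centred at y = +25 mm, its top at z = 125 mm. The top 40 mm rise above the boxes and can be pinched across the 10 mm.
- mat: Fixed grey felt mat 160 by 160 mm, 4 mm thick, on the table to the right of the lane. Origin: centre of its underside.
- stapler: Grey and black stapler 140 x 34 x 47 mm lying on the table; bystander. Origin: centre of underside, long along its x.
- loupe: Black magnifying loupe, 52 mm across, 44 mm high; bystander. Origin: centre of underside.
- stamp: Hand stamp with wooden grip, foot 60 x 30 mm, 78 mm high; bystander. Origin: centre of underside.
Things that resemble listed ones, but are neither listed nor needed, are in the scene too. What is shaped like the box_c but purple is not meant.

How it is judged:
On the way, in this order (a step that is already met when the one before it is completed fails the run):
1. the bookend stands upright on the felt mat, released (x of bookend in the frame of mat between -0.075 and 0.075 m and y of bookend in the frame of mat between -0.075 and 0.075 m and height (world z) of bookend below 0.008 m and angle between bookend's own z axis and vertical below 0.1 rad and contact force between the fingers and bookend below 0.1 N), for 0.2 s.
2. the first box is pressed against the hidden stop with at least 3 N (contact force between box_a and bay above 3 N and y of box_a in the frame of lane above 0.165 m), for 0.2 s.
At the end, for the whole second after the job is handed in: Bookend upright (within 0.1 rad) and still on the mat, its origin within 75 mm of the mat's centre along each mat axis; the three boxes upright and still on the deck, neighbouring origins within 66 mm (gaps under 6 mm), box_a's origin beyond y = 160 mm of the lane (x of bookend in the frame of mat between -0.075 and 0.075 m and y of bookend in the frame of mat between -0.075 and 0.075 m and height (world z) of bookend below 0.008 m and angle between each of bookend, box_a, box_b, box_c's own z axis and vertical below 0.1 rad and linear speed of each of bookend, box_a, box_b, box_c below 0.02 m/s and distance between box_a and box_b below 0.066 m and distance between box_b and box_c below 0.066 m and y of box_a in the frame of lane above 0.16 m and height (world z) of each of box_a, box_b, box_c below 0.012 m); the robot touches nothing.
It fails at once if the row is pressed against the stop with more than 25 N (contact force between box_a and bay above 25 N).
It fails at once if a box is toppled (angle between any of box_a, box_b, box_c's own z axis and vertical above 0.5 rad).
It fails at once if a bystander is moved by more than 25 mm (distance of any of stapler, loupe, stamp from where it was at the start of the episode above 0.025 m).
It also fails if it takes over 72 s, if anything falls off the work surface, if the arm or the gripper's body presses on something with over 40 N, if the wrist force passes 120 N, or if a joint passes its speed limit or range.

## Working session

There is one attempt and no reset: what is moved stays moved. The work goes in short steps, Python scripts to look and compute and a shell command to move; the robot and the scene stay as the last step left them, time stands still between calls to the robot, and variables do not carry over. Pictures are saved under pics/ and viewed, at most 10 in all, crops included, and the job is handed in when it is done.

```bash
mkdir -p pics
cat > h.py <<'E'
import numpy as np,cv2
from scipy.spatial.transform import Rotation as R
from cell import *
def cam(n):
    d=get_image(n); return d
def Rm(o):
    o=np.array(o,float)
    if o.shape==(3,3): return o
    return (R.from_rotvec(o) if o.size==3 else R.from_quat(o)).as_matrix()
def ray(d,u,v,z):
    r=Rm(d["orientation"])@np.array([(u-d["cx"])/d["fx"],(v-d["cy"])/d["fy"],1]); p=np.array(d["position"])
    return p+r*(z-p[2])/r[2]
def proj(d,P):
    q=Rm(d["orientation"]).T@(np.array(P)-d["position"]); return d["cx"]+d["fx"]*q[0]/q[2],d["cy"]+d["fy"]*q[1]/q[2]
E
python3 - <<'E'
from h import *
for n in("top","side"):
    d=cam(n); cv2.imwrite(f"pics/{n}0.png",d["image"][...,::-1])
    print(n,d["position"],d["orientation"],d["fx"],d["fy"],d["cx"],d["cy"])
    for l in("lane","bay","box_a","bookend","mat","stapler","loupe","stamp"):
        for r in place_of(l,n)[:4]:
            u,v=r["point"][0]*640,r["point"][1]*480
            print(l,round(r["score"],2),round(u),round(v),ray(d,u,v,.005 if l[:2]=='bo' else 0).round(3))
print(observe())
E
```

```text
top [ 0.50745004 -0.06392293  1.08353207] [-2.1910614   2.1781548  -0.06708903] 487.2830756840776 487.2830756840776 325.4099678876496 240.8371487947585
lane 0.57 260 252 [0.554 0.087 0.   ]
lane 0.41 355 154 [ 0.777 -0.124  0.   ]
box_a 0.88 331 242 [ 0.576 -0.07   0.005]
box_a 0.81 245 255 [0.547 0.12  0.005]
box_a 0.73 161 329 [0.384 0.301 0.005]
box_a 0.65 211 256 [0.544 0.196 0.005]
bookend 0.69 297 246 [0.568 0.006 0.005]
bookend 0.41 256 252 [0.553 0.095 0.005]
mat 0.68 469 283 [ 0.489 -0.375  0.   ]
stapler 0.96 251 325 [0.393 0.106 0.   ]
loupe 0.59 163 329 [0.383 0.299 0.   ]
stamp 0.81 357 155 [ 0.775 -0.129  0.   ]
side [-0.05961964 -0.80452851  0.57329752] [-1.95353571  0.72122263 -0.42664666] 590.289720722582 590.289720722582 320.7898801751156 248.02977274716247
lane 0.62 269 254 [0.546 0.079 0.   ]
lane 0.52 192 275 [0.383 0.106 0.   ]
box_a 0.89 327 277 [ 0.568 -0.076  0.005]
box_a 0.67 231 234 [0.532 0.2   0.005]
box_a 0.67 352 234 [0.731 0.029 0.005]
box_a 0.56 451 292 [ 0.705 -0.262  0.005]
bookend 0.65 297 260 [0.566 0.014 0.005]
mat 0.88 422 375 [ 0.494 -0.377  0.
[... 194 characters left out ...]
105 0.   ]
{'clock': 0.9, 'joints': array([-1.31259609,  0.43444371,  0.02498289,  1.57319948, -0.01161131,
        1.13399995, -0.07508004]), 'dq': array([-0.00011307, -0.00074665, -0.00149337,  0.00046858,  0.00055111,
        0.00090381, -0.00017746]), 'joint_efforts': array([ 5.51801313e-04, -6.67641449e+01,  9.83885117e-01, -3.14806044e+01,
       -6.08034083e-02,  3.26183543e-02,  3.08623646e-05]), 'position': array([0.22065668, 0.58476885, 0.22677683]), 'ee_rot': array([5.63757857e-01, 3.09059265e+00, 1.48719880e-04]), 'force': array([-0.48785553, -0.47716369, -0.03091417]), 'ft_torque': array([-0.0297062 , -0.04012428, -0.05256832]), 'gripper_force': 0.0, 'width': 1.0011504668130955}
```

View pics/top0.png

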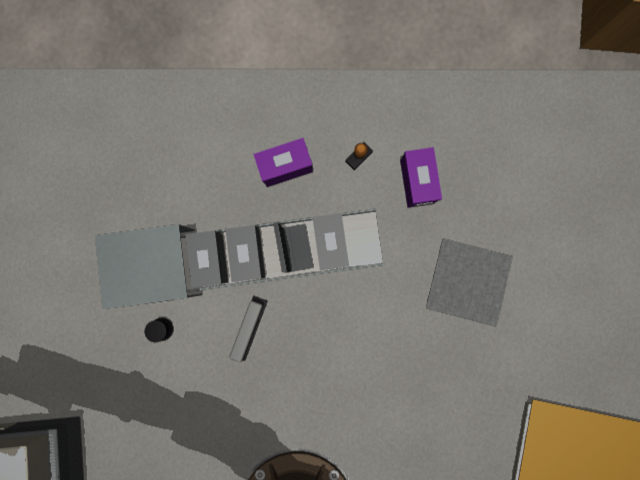

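View pics/side0.png

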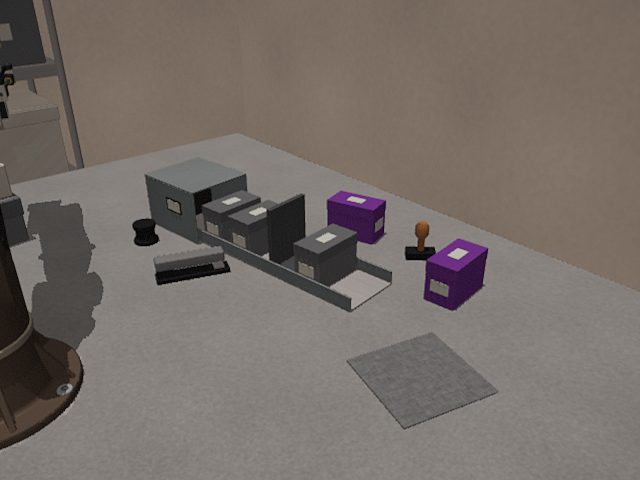

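The top view shows the row running from the bay (cols 96–187) to the open end (col 380). The bookend plate top is near col 284, box_c is at (331,242), and the mat is at (469,283). Next I'll zoom in to measure.

Run:
```python
from h import *
t=cv2.imread("pics/top0.png")[200:320,190:390]; s=cv2.imread("pics/side0.png")[180:310,190:400]
a=cv2.resize(t,(600,360),interpolation=cv2.INTER_CUBIC)
a=cv2.convertScaleAbs(a,alpha=1.6)
cv2.imwrite("pics/tz.png",a)
d=cam("top"); 
r=trace("mat","top")[0]; c=cv2.minAreaRect(np.argwhere(r["region"])[:,::-1].astype(np.float32)); print(c,ray(d,*c[0],.004))
for p in cv2.boxPoints(c): print("mat",ray(d,*p,.004).round(3))
# bay top + lane end fits
from scipy.optimize import least_squares
L=[(-.074,.309,.119),(.074,.309,.119),(.074,.140,.119),(-.074,.140,.119),(.058,-.265,.03),(-.058,-.265,.03)]
px=[(104,308),(96,235),(180,225),(187,300),(376,211),(382,265)]
def W(q,P): c,s_=np.cos(q[2]),np.sin(q[2]); return (q[0]+c*P[0]-s_*P[1],q[1]+s_*P[0]+c*P[1],P[2])
f=lambda q:np.concatenate([np.subtract(proj(d,W(q,P)),p) for P,p in zip(L,px)])
q=least_squares(f,[.55,.09,0]).x; print("lane",q,f(q).round(1))
for u,v in[(283,222),(289,272)]: print(ray(d,u,v,.125).round(3))
for l in("box_a","bookend"):
  for r in trace(l,"top")[:5]:
    if r["region"].any(): c=cv2.minAreaRect(np.argwhere(r["region"])[:,::-1].astype(np.float32)); print(l,r["score"],np.round(cv2.boxPoints(c)).tolist())
np.save("lane.npy",q)
```

```text
((468.9603271484375, 281.7033996582031), (73.38488006591797, 73.22284698486328), 13.535857200622559) [ 0.49140182 -0.3746453   0.004     ]
mat [ 0.432 -0.277  0.004]
mat [ 0.589 -0.316  0.004]
mat [ 0.552 -0.473  0.004]
mat [ 0.395 -0.433  0.004]
lane [0.54902456 0.08453051 0.13518311] [-1.9  1.5 -1.1  0.2 -0.9 -0.7  0.3 -1.6  1.3  0.7  2.6 -0.3]
[0.609 0.026 0.125]
[0.51  0.013 0.125]
box_a 0.91 [[185.0, 233.0], [222.0, 229.0], [228.0, 283.0], [191.0, 287.0]]
box_a 0.85 [[398.0, 151.0], [434.0, 146.0], [443.0, 202.0], [407.0, 208.0]]
box_a 0.78 [[311.0, 217.0], [340.0, 212.0], [349.0, 266.0], [320.0, 271.0]]
box_a 0.74 [[225.0, 227.0], [260.0, 223.0], [266.0, 279.0], [230.0, 282.0]]
box_a 0.71 [[252.0, 152.0], [303.0, 136.0], [315.0, 171.0], [264.0, 188.0]]
bookend 0.74 [[272.0, 222.0], [303.0, 215.0], [314.0, 267.0], [282.0, 273.0]]
bookend 0.36 [[228.0, 358.0], [251.0, 294.0], [268.0, 299.0], [245.0, 364.0]]
```

View pics/tz.png

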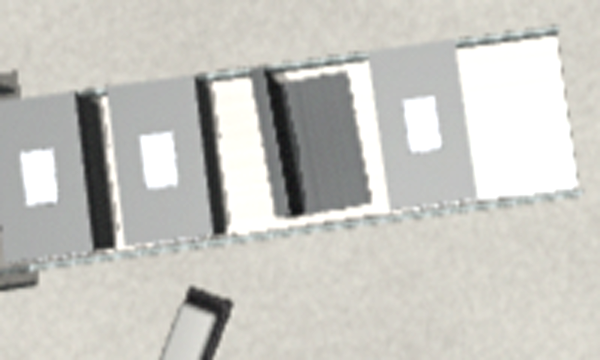

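```bash
cat >> h.py <<'E'
def lanew(P):
    q=np.load("lane.npy"); c,s=np.cos(q[2]),np.sin(q[2]); return np.array([q[0]+c*P[0]-s*P[1],q[1]+s*P[0]+c*P[1],P[2]])
def tolane(p):
    q=np.load("lane.npy"); c,s=np.cos(q[2]),np.sin(q[2]); a,b=p[0]-q[0],p[1]-q[1]; return np.array([c*a+s*b,-s*a+c*b])
def go(target,yawy=None):
    "units still needed: first turn about z (deg/4), then shift in tool axes after that turn"
    o=observe(); M=R.from_rotvec(o["ee_rot"]).as_matrix(); t=0
    cur=np.degrees(np.arctan2(M[1,1],M[0,1]))
    if yawy is not None:
        t=-((yawy-cur+180)%360-180); M=M@R.from_euler("z",t,degrees=True).as_matrix()
    print("t",round(o["clock"],1),"pos",o["position"].round(4),"yawy",cur.round(1),"tilt",np.degrees(np.arccos(-M[2,2])).round(2),"turn units",round(t/4,2),"shift units",(M.T@(np.array(target)-o["position"])/.02).round(2),"F",o["force"].round(1),"grip",o["gripper_force"],o["width"])
E
python3 - <<'E'
from h import *
d=cam("top")
a=ray(d,276.5,222.7,.125);b=ray(d,284.5,271.7,.125);c=(a+b)/2
yaw=np.degrees(np.arctan2(*(a-b)[[1,0]]))+90
print(a,b,c,"len",np.linalg.norm(a-b),yaw,"lane",90+np.degrees(np.load("lane.npy")[2]),tolane(c))
# boxes, from labels on top z=.085
for u,v in[(203,259),(243,253.5),(331,241)]: print(tolane(ray(d,u,v,.085)).round(4))
for u,v in[(190+70/3,200+20),(190+460/3,200+45/3),(190+475/3,200+197/3)]: pass
print("c outer",tolane(ray(d,190+460/3,200+45/3,.085)),tolane(ray(d,190+475/3,200+197/3,.085)))
s=cam("side"); print("side proj plate top corners",proj(s,a),proj(s,b))
go([c[0],c[1],.227],yaw)
E
```

```text
[0.60715556 0.03859747 0.125     ] [0.51054895 0.02163688 0.125     ] [0.55885226 0.03011717 0.125     ] len 0.09808413970707826 99.95756474510094 lane 97.7454214137618 [ 0.00240466 -0.05524141]
[0.0014 0.1091]
[0.002  0.0263]
[ 0.0042 -0.1561]
c outer [ 0.05411646 -0.18826327] [-0.05058995 -0.18472717]
side proj plate top corners (np.float64(303.6607553095239), np.float64(195.64903388275806)) (np.float64(268.74905126125117), np.float64(211.6132259184714))
t 1.2 pos [0.2207 0.5848 0.2267] yawy 69.3 tilt 0.0 turn units -7.66 shift units [-1.186e+01 -3.024e+01 -1.000e-02] F [0.5 0.3 0.5] grip 0.0 0.9989575509280995
```

```bash
python3 -c "
import cv2
s=cv2.imread('pics/side0.png')[180:300,190:400]
cv2.imwrite('pics/sz.png',cv2.convertScaleAbs(cv2.resize(s,None,fx=3.5,fy=3.5,interpolation=cv2.INTER_CUBIC),alpha=1.6))"
```

```text
(no output)
```

View pics/sz.png

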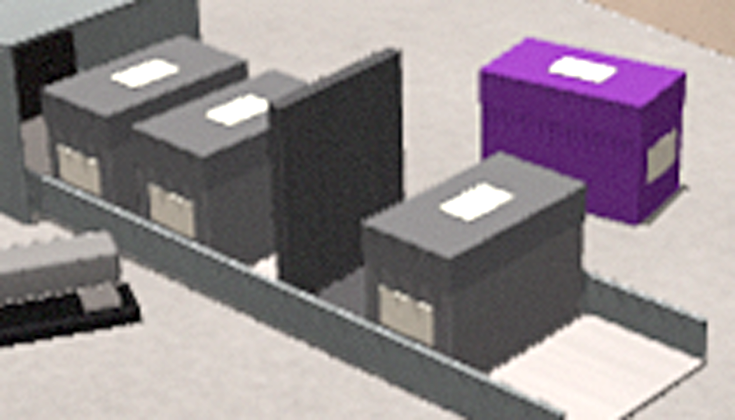

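The side view confirms the plate-top corners at (303,194) and (269,211), within 1.5 px of the prediction. Moving now.

```bash
python3 -m handwheel '[[0,0,0,0,0,-0.96],[0,0,0,0,0,-0.96],[0,0,0,0,0,-0.96],[0,0,0,0,0,-0.96],[0,0,0,0,0,-0.96],[0,0,0,0,0,-0.96],[0,0,0,0,0,-0.96],[0,0,0,0,0,-0.96]]' 0.5 
python3 -m handwheel '[[-0.39,-1,0,0,0,0],[-0.39,-1,0,0,0,0],[-0.39,-1,0,0,0,0],[-0.39,-1,0,0,0,0],[-0.39,-1,0,0,0,0],[-0.39,-1,0,0,0,0],[-0.39,-1,0,0,0,0],[-0.39,-1,0,0,0,0]]'
python3 -m handwheel '[[-0.39,-1,0,0,0,0],[-0.39,-1,0,0,0,0],[-0.39,-1,0,0,0,0],[-0.39,-1,0,0,0,0],[-0.39,-1,0,0,0,0],[-0.39,-1,0,0,0,0],[-0.39,-1,0,0,0,0],[-0.39,-1,0,0,0,0]]'
python3 -m handwheel '[[-0.39,-1,0,0,0,0],[-0.39,-1,0,0,0,0],[-0.39,-1,0,0,0,0],[-0.39,-1,0,0,0,0],[-0.39,-1,0,0,0,0],[-0.39,-1,0,0,0,0],[0,0,0,0,0,0],[0,0,0,0,0,0]]'
python3 -c "
from h import *
go([.5588,.030,.092],99.9)"
```

```text
clock: 1.87
position: [0.2207, 0.5848, 0.2267]
ee_rot: [-0.28, 3.129, 0.0]
force: [-0.0, -0.2, 0.9]
width: 0.512
gripper_force: 0.0
clock: 2.53
position: [0.3105, 0.4372, 0.2269]
ee_rot: [-0.275, 3.129, 0.0]
force: [0.6, 0.0, 0.5]
width: 0.5
gripper_force: 0.0
clock: 3.2
position: [0.3998, 0.2905, 0.2269]
ee_rot: [-0.275, 3.129, 0.0]
force: [-0.6, 0.1, -0.6]
width: 0.502
gripper_force: 0.0
clock: 3.87
position: [0.4669, 0.1804, 0.2268]
ee_rot: [-0.271, 3.13, -0.0]
force: [-0.1, 0.9, -0.4]
width: 0.501
gripper_force: 0.0
t 3.9 pos [0.4669 0.1804 0.2268] yawy 99.9 tilt 0.01 turn units -0.0 shift units [-3.23 -8.2   6.74] F [-0.1  0.9 -0.4] grip 0.0 0.5005529201845257
```

```bash
python3 -m handwheel '[[-0.4,-1,0,0,0,0],[-0.4,-1,0,0,0,0],[-0.4,-1,0,0,0,0],[-0.4,-1,0,0,0,0],[-0.4,-1,0,0,0,0],[-0.4,-1,0,0,0,0],[-0.4,-1,0,0,0,0],[-0.4,-1,0,0,0,0]]' >/dev/null
python3 -m handwheel '[[0,-0.2,0,0,0,0],[0,0,0.5,0,0,0],[0,0,1,0,0,0],[0,0,1,0,0,0],[0,0,0.5,0,0,0],[0,0,0,0,0,0],[0,0,0,0,0,0]]'
python3 - <<'E'
from h import *
go([.5588,.030,.092],99.9)
d=cam("top"); t=d["image"][180:300,200:370,::-1]
s=cam("side")["image"][120:300,190:400,::-1]
t=cv2.resize(t,None,fx=2.3,fy=2.3); s=cv2.resize(s,None,fx=1.9,fy=1.9)
o=np.zeros((360,800,3),np.uint8); o[:t.shape[0],:t.shape[1]]=t; o[:s.shape[0],400:400+s.shape[1]]=s[:360,:400]
cv2.imwrite("pics/g1.png",cv2.convertScaleAbs(o,alpha=1.6))
E
```

```text
clock: 5.12
position: [0.5574, 0.0322, 0.1664]
ee_rot: [0.277, -3.128, -0.001]
force: [0.5, -0.5, 0.3]
width: 0.499
gripper_force: 0.0
t 5.1 pos [0.5574 0.0322 0.1664] yawy 100.1 tilt 0.08 turn units 0.06 shift units [-0.05 -0.12  3.72] F [ 0.5 -0.5  0.3] grip 0.0 0.49886514274799615
```

View pics/g1.png

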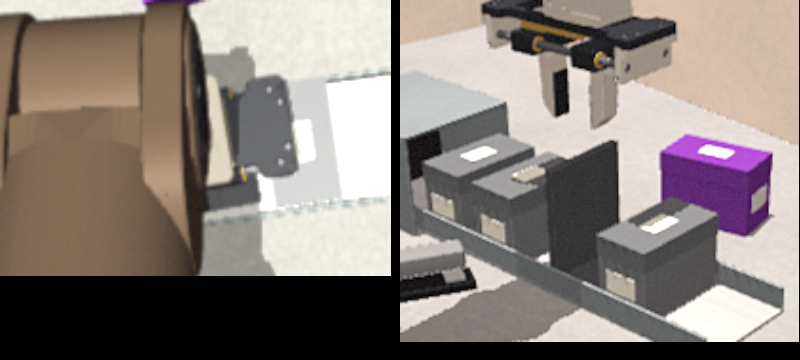

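The gripper hovers over the plate, with its fingers either side of it in the side view. Descending and closing.

```bash
python3 -m handwheel '[[0,-0.12,0.72,0,0,0],[0,0,1,0,0,0],[0,0,1,0,0,0],[0,0,0.7,0,0,0],[0,0,0.3,0,0,0],[0,0,0,0,0,0],[0,0,0,0,0,0]]'
python3 -m handwheel '[[0,0,0,0,0,0],[0,0,0,0,0,0],[0,0,0,0,0,0],[0,0,0,0,0,0],[0,0,0,0,0,0],[0,0,0,0,0,0]]' 0 30
python3 -m handwheel '[[0,0,-0.3,0,0,0],[0,0,-0.5,0,0,0],[0,0,-0.7,0,0,0],[0,0,-0.7,0,0,0],[0,0,-0.7,0,0,0],[0,0,-0.7,0,0,0],[0,0,-0.7,0,0,0],[0,0,-0.7,0,0,0]]'
python3 -c "
from h import *
go([.49,-.375,.225],99.9)"
```

```text
clock: 5.8
position: [0.559, 0.0289, 0.0932]
ee_rot: [-0.275, 3.128, 0.0]
force: [-0.2, 0.3, -0.2]
width: 0.5
gripper_force: 0.0
clock: 6.3
position: [0.5585, 0.0292, 0.0926]
ee_rot: [-0.275, 3.129, 0.001]
force: [-1.1, 4.7, 2.8]
width: 0.117
gripper_force: 2.6
clock: 6.97
position: [0.558, 0.0284, 0.1935]
ee_rot: [0.274, -3.129, 0.0]
force: [0.5, 0.7, -4.3]
width: 0.103
gripper_force: 30.0
t 7.0 pos [0.558  0.0284 0.1935] yawy 100.0 tilt 0.03 turn units 0.03 shift units [  6.82 -19.29  -1.57] F [ 0.5  0.7 -4.3] grip 29.995715618133545 0.10320949178117701
```

```bash
python3 -m handwheel '[[0,0,-0.6,0,0,0],[0,0,-0.6,0,0,0],[0.15,-0.4,0,0,0,0],[0.25,-0.7,0,0,0,0],[0.35,-1,0,0,0,0],[0.35,-1,0,0,0,0],[0.35,-1,0,0,0,0],[0.35,-1,0,0,0,0]]'
python3 -m handwheel '[[0.35,-1,0,0,0,0],[0.35,-1,0,0,0,0],[0.35,-1,0,0,0,0],[0.35,-1,0,0,0,0],[0.35,-1,0,0,0,0],[0.35,-1,0,0,0,0],[0.35,-1,0,0,0,0],[0.35,-1,0,0,0,0]]' >/dev/null
python3 -m handwheel '[[0.35,-1,0,0,0,0],[0.35,-1,0,0,0,0],[0.35,-1,0,0,0,0],[0.3,-0.7,0,0,0,0],[0.2,-0.4,0,0,0,0],[0,0,0,0,0,0],[0,0,0,0,0,0],[0,0,0,0,0,0]]'
python3 -c "
from h import *
go([.487,-.350,.0925],99.9)"
```

```text
clock: 7.63
position: [0.5396, -0.0798, 0.2159]
ee_rot: [0.274, -3.128, 0.0]
force: [0.9, -0.8, -5.0]
width: 0.109
gripper_force: 30.0
clock: 8.97
position: [0.4976, -0.33, 0.2161]
ee_rot: [0.277, -3.129, -0.002]
force: [0.6, -0.2, -4.2]
width: 0.105
gripper_force: 30.0
t 9.0 pos [ 0.4976 -0.33    0.2161] yawy 100.1 tilt 0.07 turn units 0.06 shift units [ 0.69 -0.9   6.18] F [ 0.6 -0.2 -4.2] grip 29.99580144882202 0.10504393743319837
```

```bash
python3 -m handwheel '[[0.35,-0.45,0,0,0,0],[0.35,-0.45,0.5,0,0,0],[0,0,1,0,0,0],[0,0,1,0,0,0],[0,0,1,0,0,0],[0,0,1,0,0,0],[0,0,0.7,0,0,0],[0,0,0.4,0,0,0]]'
python3 -m handwheel '[[0,0,0.2,0,0,0],[0,0,0.1,0,0,0],[0,0,0.1,0,0,0],[0,0,0,0,0,0]]'
python3 -c "
from h import *
go([.487,-.350,.0920],99.9)"
```

```text
clock: 9.63
position: [0.485, -0.3514, 0.1018]
ee_rot: [0.275, -3.127, -0.002]
force: [-0.2, -0.5, -3.6]
width: 0.108
gripper_force: 30.0
clock: 9.97
position: [0.4869, -0.3519, 0.0967]
ee_rot: [-0.275, 3.129, -0.001]
force: [-0.7, -0.0, -4.3]
width: 0.106
gripper_force: 30.0
t 10.0 pos [ 0.4869 -0.3519  0.0967] yawy 100.0 tilt 0.06 turn units 0.04 shift units [-0.02  0.1   0.24] F [-0.7 -0.  -4.3] grip 29.995864033699036 0.10625092232911411
```

```bash
for i in 1; do :; done
python3 -m handwheel '[[0,0,0.1,0,0,0],[0,0,0,0,0,0]]' | grep -E 'pos|for'
python3 -m handwheel '[[0,0,0.06,0,0,0],[0,0,0,0,0,0]]' | grep -E 'pos|for'
python3 -m handwheel '[[0,0,0.05,0,0,0],[0,0,0,0,0,0]]' | grep -E 'pos|for'
python3 -m handwheel '[[0,0,0.03,0,0,0],[0,0,0,0,0,0]]' | grep -E 'pos|for'
```

```text
position: [0.4869, -0.3517, 0.0947]
force: [-0.9, -0.6, -4.0]
gripper_force: 30.0
position: [0.4867, -0.3516, 0.0932]
force: [-0.5, -0.2, -3.8]
gripper_force: 30.0
position: [0.4866, -0.3516, 0.0921]
force: [-0.7, 0.5, -3.8]
gripper_force: 30.0
position: [0.4866, -0.3516, 0.0914]
force: [0.4, -0.5, -4.6]
gripper_force: 30.0
```

```bash
python3 -m handwheel '[[0,0,0.05,0,0,0],[0,0,0,0,0,0]]' | grep -E 'pos|for'
python3 -m handwheel '[[0,0,0.03,0,0,0],[0,0,0,0,0,0]]' | grep -E 'pos|for'
```

```text
position: [0.4867, -0.3516, 0.0909]
force: [-1.1, 1.4, 1.2]
gripper_force: 30.0
position: [0.4867, -0.3516, 0.0909]
force: [-4.0, 3.3, 8.5]
gripper_force: 30.0
```

```bash
python3 -m handwheel '[[0,0,-0.02,0,0,0],[0,0,0,0,0,0],[0,0,0,0,0,0],[0,0,0,0,0,0],[0,0,0,0,0,0]]' 0.4
python3 -m handwheel '[[0,0,-0.4,0,0,0],[0,0,-0.8,0,0,0],[0,0,-1,0,0,0],[0,0,-1,0,0,0],[0,0,-1,0,0,0],[0,0,-1,0,0,0],[0,0,-0.5,0,0,0],[0,0,0,0,0,0]]'
python3 -c "
from h import *
print(observe()['joints'],lanew([.002,-.235,.03])); go(lanew([.002,-.235,.03]),7.7)
d=cam('side'); cv2.imwrite('pics/s2.png',cv2.convertScaleAbs(d['image'][...,::-1],alpha=1.5))"
```

```text
clock: 11.38
position: [0.4867, -0.3517, 0.0903]
ee_rot: [-0.275, 3.129, -0.0]
force: [0.4, -0.5, -0.1]
width: 0.387
gripper_force: 0.0
clock: 12.05
position: [0.4878, -0.3525, 0.207]
ee_rot: [-0.275, 3.126, -0.004]
force: [0.7, -1.3, 0.2]
width: 0.4
gripper_force: 0.0
[ 0.31459901  0.41635575  0.31437196  1.68148314 -0.14418452  1.0619458
  2.41971052] [ 0.58267767 -0.14805596  0.03      ]
t 12.1 pos [ 0.4878 -0.3525  0.207 ] yawy 100.0 tilt 0.26 turn units 23.08 shift units [9.52 6.04 8.85] F [ 0.7 -1.3  0.2] grip 0.0 0.39984263983802376
```

View pics/s2.png

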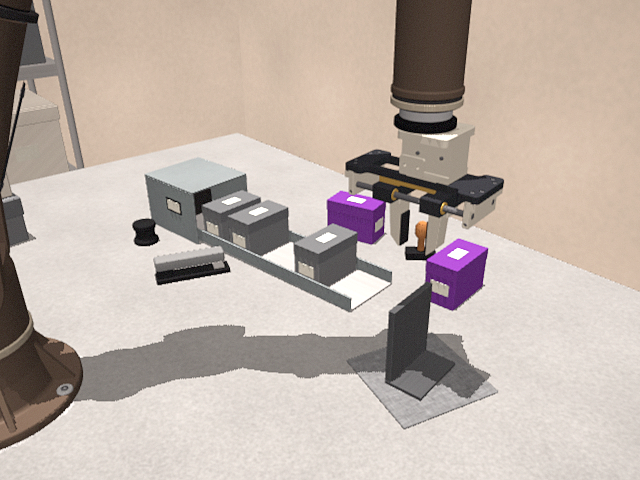

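The bookend stands upright on the mat (foot near (420,378)) with the gripper clear of it. Next I'll turn and move behind box_c.

```bash
python3 -m handwheel '[[0,0,0,0,0,1],[0,0,0,0,0,1],[0,0,0,0,0,1],[0,0,0,0,0,1],[0,0,0,0,0,1],[0,0,0,0,0,1],[0,0,0,0,0,1],[0,0,0,0,0,1]]' >/dev/null
python3 -m handwheel '[[0,0,0,0,0,1],[0,0,0,0,0,1],[0,0,0,0,0,1],[0,0,0,0,0,1],[0,0,0,0,0,1],[0,0,0,0,0,1],[0,0,0,0,0,1],[0,0,0,0,0,1]]' >/dev/null
python3 -m handwheel '[[0,0,0,0,0,1],[0,0,0,0,0,1],[0,0,0,0,0,1],[0,0,0,0,0,1],[0,0,0,0,0,1],[0,0,0,0,0,1],[0,0,0,0,0,1],[0,0,0,0,0,0]]' >/dev/null
python3 -m handwheel '[[0.9,0.6,0,0,0,0],[0.95,0.6,0,0,0,0],[0.95,0.6,0,0,0,0],[0.95,0.6,0,0,0,0],[0.95,0.6,0,0,0,0],[0.95,0.6,0,0,0,0],[0.95,0.6,0,0,0,0],[0.95,0.6,0,0,0,0]]' >/dev/null
python3 -m handwheel '[[0.95,0.6,0,0,0,0],[0.95,0.6,0,0,0,0],[0,0,0,0,0,0],[0,0,0,0,0,0]]'
python3 -c "
from h import *
go(lanew([.002,-.235,.03]),7.7)"
```

```text
clock: 15.1
position: [0.5791, -0.146, 0.2031]
ee_rot: [-2.053, -2.376, 0.002]
force: [-0.5, -1.0, 0.3]
width: 0.402
gripper_force: 0.0
t 15.1 pos [ 0.5791 -0.146   0.2031] yawy 8.3 tilt 0.1 turn units 0.16 shift units [-0.13  0.18  8.66] F [-0.5 -1.   0.3] grip 0.0 0.4023619650207411
```

```bash
python3 -m handwheel '[[-0.13,0.18,0.5,0,0,0.16],[0,0,1,0,0,0],[0,0,1,0,0,0],[0,0,1,0,0,0],[0,0,1,0,0,0],[0,0,1,0,0,0],[0,0,1,0,0,0],[0,0,0.8,0,0,0]]' 
python3 -m handwheel '[[0,0,0.7,0,0,0],[0,0,0.4,0,0,0],[0,0,0.2,0,0,0],[0,0,0,0,0,0],[0,0,0,0,0,0]]'
python3 -c "
from h import *
go(lanew([.002,-.235,.03]),7.7)
for n in('top','side'):
  d=cam(n)
  cv2.imwrite(f'pics/{n}3.png',cv2.convertScaleAbs(d['image'][...,::-1],alpha=1.5))"
```

```text
clock: 15.77
position: [0.5815, -0.1515, 0.056]
ee_rot: [-2.075, -2.357, 0.003]
force: [0.2, 0.4, -0.2]
width: 0.401
gripper_force: 0.0
clock: 16.18
position: [0.583, -0.1505, 0.0326]
ee_rot: [2.074, 2.359, -0.0]
force: [0.1, -0.1, -0.3]
width: 0.402
gripper_force: 0.0
t 16.2 pos [ 0.583  -0.1505  0.0326] yawy 7.4 tilt 0.03 turn units -0.09 shift units [0.12 0.   0.13] F [ 0.1 -0.1 -0.3] grip 0.0 0.40188916778952377
```

View pics/side3.png

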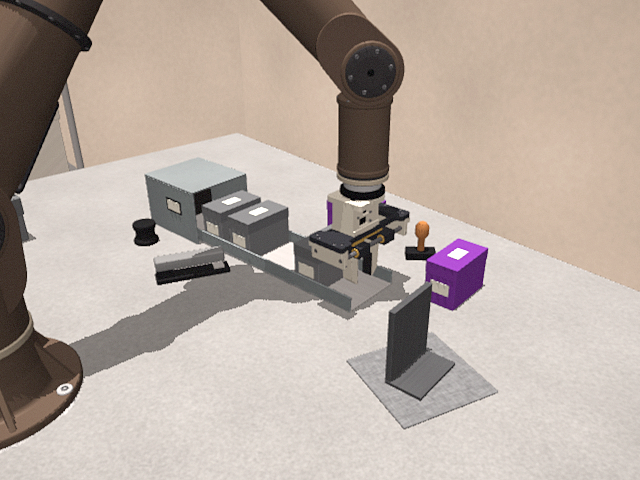

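The fingers are inside the lane behind box_c, around (365,270), and the rails are clear. Pushing gently.

```bash
python3 -m handwheel '[[0.3,0,0.1,0,0,0],[0.3,0,0,0,0,0],[0.3,0,0,0,0,0],[0.3,0,0,0,0,0],[0.3,0,0,0,0,0],[0.3,0,0,0,0,0],[0.3,0,0,0,0,0],[0.3,0,0,0,0,0]]' | grep -E 'pos|^for'
python3 -m handwheel '[[0.3,0,0,0,0,0],[0.3,0,0,0,0,0],[0.3,0,0,0,0,0],[0.3,0,0,0,0,0],[0.3,0,0,0,0,0],[0.3,0,0,0,0,0],[0.3,0,0,0,0,0],[0.3,0,0,0,0,0]]' | grep -E 'pos|^for'
python3 -c "
from h import *
p=observe()['position'];print(tolane(p));go(lanew([.002,.02,.03]),7.7)"
```

```text
position: [0.5768, -0.102, 0.0304]
force: [1.2, -2.1, 0.3]
position: [0.5706, -0.0541, 0.0304]
force: [0.2, -3.4, 0.5]
[ 0.00267082 -0.1402378 ]
t 17.6 pos [ 0.5706 -0.0541  0.0304] yawy 7.4 tilt 0.01 turn units -0.08 shift units [ 8.01 -0.04  0.02] F [ 0.2 -3.4  0.5] grip 1.2516885437071323 0.39823531561805525
```

```bash
python3 -m handwheel '[[0.3,0,0,0,0,0],[0.3,0,0,0,0,0],[0.3,0,0,0,0,0],[0.3,0,0,0,0,0],[0.3,0,0,0,0,0],[0.3,0,0,0,0,0],[0.3,0,0,0,0,0],[0.3,0,0,0,0,0]]' | grep -E 'pos|^for'
python3 -m handwheel '[[0.3,0,0,0,0,0],[0.3,0,0,0,0,0],[0.3,0,0,0,0,0],[0.3,0,0,0,0,0]]' | grep -E 'pos|^for'
python3 -m handwheel '[[0.3,0,0,0,0,0],[0.3,0,0,0,0,0],[0.3,0,0,0,0,0],[0.3,0,0,0,0,0]]' | grep -E 'pos|^for'
python3 -m handwheel '[[0.3,0,0,0,0,0],[0.3,0,0,0,0,0],[0.3,0,0,0,0,0],[0.3,0,0,0,0,0]]' | grep -E 'pos|^for'
python3 -c "
from h import *
p=observe()['position'];print(tolane(p));go(lanew([.002,.0,.03]),7.7)"
```

```text
position: [0.5643, -0.0065, 0.0304]
force: [0.7, -2.6, 2.0]
position: [0.5613, 0.0169, 0.0304]
force: [1.1, -4.9, 1.4]
position: [0.5582, 0.0402, 0.0304]
force: [0.3, -6.9, 2.3]
position: [0.555, 0.0636, 0.0304]
force: [0.4, -7.2, 2.4]
[ 0.00308352 -0.02149487]
t 19.3 pos [0.555  0.0636 0.0304] yawy 7.3 tilt 0.08 turn units -0.09 shift units [ 1.07 -0.06  0.02] F [ 0.4 -7.2  2.4] grip 3.748476728796959 0.40002682951141944
```

```bash
python3 -m handwheel '[[0.2,0,0,0,0,0],[0.2,0,0,0,0,0],[0.2,0,0,0,0,0],[0.1,0,0,0,0,0]]' | grep -E 'pos|^for'
python3 -m handwheel '[[0.1,0,0,0,0,0],[0.1,0,0,0,0,0]]' | grep -E '^for'
python3 -m handwheel '[[0.1,0,0,0,0,0],[0.1,0,0,0,0,0]]' | grep -E 'pos|^for'
python3 -c "
from h import *
p=observe()['position'];print(tolane(p))"
```

```text
position: [0.553, 0.0775, 0.0304]
force: [-0.1, -7.2, 3.0]
force: [-0.4, -9.2, 4.2]
position: [0.5519, 0.0849, 0.0303]
force: [-0.6, -8.2, 3.9]
[ 2.91113335e-03 -6.41300479e-05]
```

```bash
python3 -m handwheel '[[0.1,0,0,0,0,0],[0.1,0,0,0,0,0]]' | grep -E 'pos|^for'
python3 -m handwheel '[[0.08,0,0,0,0,0],[0.07,0,0,0,0,0]]' | grep -E 'pos|^for'
```

```text
position: [0.5514, 0.0888, 0.0304]
force: [-0.6, -8.9, 4.2]
position: [0.551, 0.0917, 0.0304]
force: [-1.4, -9.1, 4.2]
```

```bash
python3 -m handwheel '[[0.08,0,0,0,0,0],[0.07,0,0,0,0,0]]' | grep -E 'pos|^for'
```

```text
position: [0.5505, 0.0947, 0.0304]
force: [-1.2, -9.8, 3.0]
```

```bash
python3 -m handwheel '[[0.08,0,0,0,0,0],[0.07,0,0,0,0,0]]' | grep -E 'pos|^for'
```

```text
position: [0.5501, 0.0976, 0.0304]
force: [-1.7, -10.0, 4.6]
```

```bash
python3 -m handwheel '[[0.08,0,0,0,0,0],[0.07,0,0,0,0,0]]' | grep -E 'pos|^for'
```

```text
position: [0.5497, 0.1005, 0.0304]
force: [-1.5, -9.0, 4.6]
```

```bash
python3 -m handwheel '[[0.08,0,0,0,0,0],[0.07,0,0,0,0,0]]' | grep -E 'pos|^for'
```

```text
position: [0.5493, 0.1034, 0.0304]
force: [-0.8, -9.8, 5.1]
```

```bash
python3 -m handwheel '[[0.08,0,0,0,0,0],[0.07,0,0,0,0,0]]' | grep -E 'pos|^for'
```

```text
position: [0.5489, 0.1063, 0.0304]
force: [-1.8, -9.4, 4.2]
```

```bash
python3 -m handwheel '[[0.08,0,0,0,0,0],[0.07,0,0,0,0,0]]' | grep -E 'pos|^for'
```

```text
position: [0.5484, 0.1092, 0.0303]
force: [-1.3, -10.0, 6.2]
```

```bash
python3 -m handwheel '[[0.08,0,0,0,0,0],[0.07,0,0,0,0,0]]' | grep -E 'pos|^for'
```

```text
position: [0.548, 0.1121, 0.0304]
force: [-1.5, -10.5, 5.5]
```

```bash
python3 -m handwheel '[[0.08,0,0,0,0,0],[0.07,0,0,0,0,0]]' | grep -E 'pos|^for'; python3 -c "
from h import *
p=observe()['position'];print(tolane(p));go(lanew([.002,.03,.03]),7.7)
d=cam('top'); cv2.imwrite('pics/t5.png',cv2.convertScaleAbs(d['image'][...,::-1],alpha=1.5))"
```

```text
position: [0.5476, 0.1151, 0.0304]
force: [-1.4, -10.4, 4.7]
[0.00273854 0.03046609]
t 21.6 pos [0.5476 0.1151 0.0304] yawy 7.3 tilt 0.13 turn units -0.1 shift units [-0.02 -0.04  0.02] F [ -1.4 -10.4   4.7] grip 4.913248345255852 0.39759899116599895
```

```bash
python3 -m handwheel '[[0.08,0,0,0,0,0],[0.07,0,0,0,0,0]]' | grep -E 'pos|^for'
```

```text
position: [0.5472, 0.1179, 0.0304]
force: [-2.2, -10.3, 5.7]
```

```bash
python3 -m handwheel '[[0.08,0,0,0,0,0],[0.07,0,0,0,0,0]]' | grep -E 'pos|^for'
```

```text
position: [0.5468, 0.1209, 0.0303]
force: [-2.4, -11.8, 6.2]
```

```bash
python3 -m handwheel '[[0.08,0,0,0,0,0],[0.07,0,0,0,0,0]]' | grep -E 'pos|^for'
```

```text
position: [0.5465, 0.1226, 0.0304]
force: [-0.7, -15.4, 5.5]
```

The stop is felt (the force is rising and the advance is lagging). A little more, then hold.

```bash
python3 -m handwheel '[[0.06,0,0,0,0,0],[0,0,0,0,0,0],[0,0,0,0,0,0]]' | grep -E 'pos|^for'
```

```text
position: [0.5464, 0.1234, 0.0304]
force: [-1.2, -16.3, 5.9]
```

```bash
python3 -m handwheel '[[0.08,0,0,0,0,0],[0.04,0,0,0,0,0],[0,0,0,0,0,0],[0,0,0,0,0,0],[0,0,0,0,0,0],[0,0,0,0,0,0]]' | grep -E 'pos|^for'
```

```text
position: [0.5462, 0.1245, 0.0304]
force: [-0.5, -18.6, 6.2]
```

```bash
python3 -m handwheel '[[0.05,0,0,0,0,0],[0.05,0,0,0,0,0],[0,0,0,0,0,0],[0,0,0,0,0,0],[0,0,0,0,0,0],[0,0,0,0,0,0]]' | grep -E 'pos|^for'
python3 -m handwheel '[[-0.05,0,0,0,0,0],[-0.05,0,0,0,0,0],[-0.05,0,0,0,0,0],[-0.05,0,0,0,0,0],[-0.05,0,0,0,0,0],[-0.05,0,0,0,0,0],[-0.05,0,0,0,0,0],[-0.05,0,0,0,0,0]]' | grep -E 'pos|^for'
python3 -m handwheel '[[-0.1,0,0,0,0,0],[-0.1,0,0,0,0,0],[-0.2,0,0,0,0,0],[-0.5,0,0,0,0,0],[-0.8,0,0,0,0,0],[-0.8,0,0,0,0,0],[-0.5,0,0,0,0,0],[0,0,0,0,0,0]]' | grep -E 'pos|^for'
python3 -m handwheel '[[0,0,-0.5,0,0,0],[0,0,-1,0,0,0],[0,0,-1,0,0,0],[0,0,-1,0,0,0],[0,0,-1,0,0,0],[0,0,-1,0,0,0],[0,0,-1,0,0,0],[0,0,-1,0,0,0]]' | grep -E 'pos|^for'
python3 -m handwheel '[[-1,0,0,0,0,0],[-1,0,0,0,0,0],[-1,0,0,0,0,0],[-1,0,0,0,0,0],[-1,0,0,0,0,0],[-1,0,0,0,0,0],[0,0,0,0,0,0],[0,0,0,0,0,0]]' | grep -E 'pos|^for'
python3 - <<'E'
from h import *
s=cam("side")["image"][100:430,90:520,::-1]; t=cam("top")["image"][190:320,80:400,::-1]
o=np.zeros((600,800,3),np.uint8)
s=cv2.resize(s,(430,330)); t=cv2.resize(t,(640,260),interpolation=cv2.INTER_CUBIC)
o[:330,:430]=s; o[335:595,:640]=t
cv2.imwrite("pics/end.png",cv2.convertScaleAbs(o,alpha=1.5))
E
```

```text
position: [0.5461, 0.1257, 0.0304]
force: [-1.0, -21.2, 5.6]
position: [0.5469, 0.1243, 0.0301]
force: [-0.7, -1.0, -0.6]
position: [0.5556, 0.0606, 0.0307]
force: [-0.2, 0.1, -0.1]
position: [0.5548, 0.0653, 0.182]
force: [0.3, 0.5, -0.1]
position: [0.5706, -0.0551, 0.181]
force: [-0.1, -0.1, -0.6]
```

View pics/end.png

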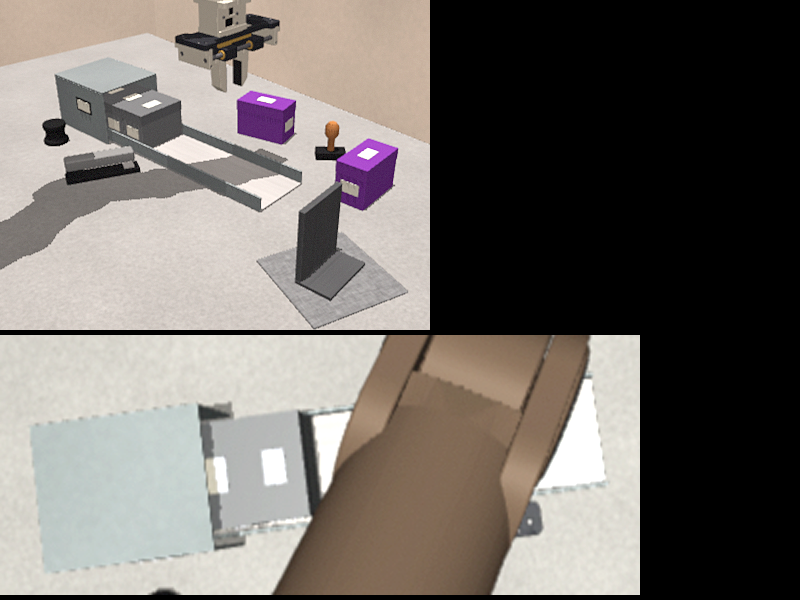

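The row is closed up in the bay's mouth (b–c seam near (237,470), no gap). The bookend is upright on the mat, and the bystanders haven't moved. Handing in.

```bash
python3 -c "
from cell import *
print(observe()['clock'],sign_off())"
```

```text
the job is handed in; nothing more can be done
26.1833 None
```

I handed the job in at 26.2 s: the bookend is upright on the mat, the row of boxes is closed up after I pressed it against the hidden stop (about 10 N, estimated from a 21 N push less drag), and the arm is clear; no verdict was returned.

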